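# Switch the syringe pump off and hold its barrel clamp open

## Robot

A 6-joint arm with a two-finger parallel gripper is mounted at the origin on a cart in front of the work surface, level with it; the furniture and walls round the work are solid. World frame = base frame: x ahead of the robot, y to its left, z up, the work surface at z = 0. Lengths are in mm, angles in rad, forces in N, time in s.
With the tool pointing down it reaches from about 350 to 775 mm from the base axis. Payload 7.3 kg.
Tool frame: the origin (TCP) lies midway between the tips of the shut fingers; the grasp point (between the pads) lies bot.tcp_to_grasp behind it (bot.tcp_to_grasp is the distance from the TCP to the grasp point, in mm); z points along the fingers, y is the direction in which the jaws open and shut (so a half turn about z gives the same grasp; the last joint's range is limited). The gripper opens to 92 mm and grips with 3 to 60 N. Pads are 19 mm wide; open, the fingers measure 130 mm over their backs; the gripper's body (75 mm by 190 mm) begins 47 mm behind the grasp point.
Start: joints at [0.976, 0.342, 1.524, -0, 1.275, -0.146], TCP at [227.78, 473.037, 195.241] pointing down, gripper open.
Joint ranges: [-2.53, 2.53], [-0.77, 2.02], [0.04, 2.7], [-1, 4.14], [0.28, 2.66], [-3.11, 3.11]. Speed limits (rad/s): [2.57, 2.57, 3.14, 3.14, 3.14, 3.14].

## Interface

Orientations are given as [roll, pitch, yaw] about the fixed x, y, z axes, in that order (R = Rz(yaw) Ry(pitch) Rx(roll)).
In Python, from plant import bot gives the robot as it stands.
- The arm moves only by the shell command python3 -m inch 'ROWS'. ROWS is JSON, one flat list of numbers, 7 for each row, row after row: the shift along the world's x, y, z in cm, then the turn, a rotation vector about the world's x, y, z in degrees, then the gripper command: -1 is shut, 1 is fully open, values between are in proportion. In form: [tx, ty, tz, ax, ay, az, fingers, tx, ty, tz, ax, ay, az, fingers, ...]. A call has exactly 5 rows; each row is the pose to reach, as a shift and turn from the pose measured when the call began; what a row does not reach only later rows make up. A row lasts 1/10 s, in which the tool goes at most 50 mm and 8.59 degrees, less where a joint would pass 70% of its speed; a pose out of reach is approached as far as the arm can. A call with a gripper value outside its range is refused whole. The fingers move at their own pace and stop on an object; the grip force is fixed at half the most. Time passes only in rows, so rows that repeat a pose let the fingers close, or fill a call up. It gives the time, the measured TCP pose, the force and the opening at its end, in the units of the state.
- bot.get_obs(): the state, without advancing time (a new reading comes with each control period).
- bot.capture(name): name is "scene" or "side" or "wrist"; returns the picture (400x640x3 uint8, red, green, blue); there is no depth.
- bot.calibration(name): a dict with "fx", "fy", "cx", "cy" (pixels), "k1" (the pictures are not rectified: a ray, as slopes to the right and down, at radius r is drawn at 1 + k1 r^2 times it, then the intrinsics apply), "cam_to_world" (4x4, takes a point from camera to world coordinates). Camera axes: x right, y down, z forward; pixel columns grow to the right and rows downward; lengths in mm; the calibration is good to about 2 mm. A picture is of the moment at which its call begins: read the wrist's pose just before it. calibration takes no time and is no camera call; for the wrist camera it gives the pose at the moment of the call.
- bot.close_job(): hands the job in, once; it reports no verdict.
The state is a dict: "time": time; "joint_positions": joint angles; "dq": joint speeds; "tau": joint torques, N m; "tool_pos": TCP position; "tcp_rot": TCP orientation; "contact_force": force on the tool from outside, world axes, zero at the start; "moment": the same for the moment, N m; "grip_width": finger opening in mm.
Only numpy, scipy, OpenCV 4.12 (cv2) and the standard library are available. Lean on these libraries where they do the work, as an engineer would, in place of code of your own. Each camera call takes 0.05 s, during which the arm holds its last target.

## Task

The syringe in the pump is to be changed. First switch the pump off by turning its rate knob fully anticlockwise to the stop; then pull the spring-loaded barrel clamp out by its tab until the index on the slide stands at the long loading line of the scale (not on to the stop beyond it), and finish while still holding the clamp there, because it springs shut when let go and I need it open to lift the syringe out. Leave the syringe lying in its seat and do not disturb the things round the pump.

Things in the scene. Friction and masses are not known exactly. Their poses are not given: they have to be found in the camera images.
- pump: Low white and grey bench-top syringe pump, fixed: 170 (x) x 270 (y) x 46 mm high, origin under its centre on the worktop; x to its back, y to its left end seen from the robot, z up. Left end: control panel (top 56 mm high) with dark screen and rate knob. Right half: syringe lying along y (axis x +30 mm), barrel clamp in front of it. Plunger pusher (x 18 to 78, y -4 to +15 mm) reaches 81 mm high.
- knob_grip (a point): Centre of the round grey fluted rate knob (35 mm across here, white line on its top), on its axis at the height to grip: 80 mm above the worktop, 10 mm below the knob's top, 24 mm above the panel. At x -34, y +88.5 mm of the pump. Free for 40 mm all round.
- rate_knob (a joint): Turn of the rate knob (rad) about the vertical: 0 = fully anticlockwise (seen from above) against its end stop, which is off; grows clockwise. It starts at 0.7 to 1.4 and stays where it is left; it turns with about 0.04 N m.
- clamp_tab (a point): Point to hold on the clamp's upright grey pull tab, on its axis, 80.5 mm above the worktop. The tab is 14 (pump's x) x 20 mm (y) with a lip 17 x 23 mm round its top edge, 97 mm above the worktop; the rails beside and the slide under it are 54 mm high. Shut, it lies at x -36, y -65 mm of the pump; it moves with the clamp.
- barrel_clamp (a joint): Opening of the barrel clamp (m), a slide between two aluminium rails: 0 = shut on the syringe barrel (start), grows as it is pulled level and straight to the pump's front (its -x). Loading line at 0.026, stop beyond at 0.038. A spring draws it shut with 3.2 N at 0, 8.4 N at the line; it has no catch.
- clamp_index (a point): The index on the clamp's slide: a white line across the grey slide, this point at its left end beside the scale, 54 mm above the worktop. It moves with the clamp.
- loading_line (a point): The long black line across the white scale on the clamp's left rail (the four lines behind it are shorter), at the scale's edge by the slide; fixed to the pump at x -34 mm, 53 mm high. The clamp stands at the line when clamp_index has the same x in the pump's frame (shut, it is 26 mm behind it).
- syringe_mid (a point): Middle of the barrel of the clear syringe in the pump (102 mm long, barrel 12 mm across, flange 24 mm), which lies loose in its seat along the pump's y, 52 mm above the worktop. To be left there.
- spare_syringe_mid (a point): Bystander: a second clear syringe (102 mm long, 13 mm high) lying on the worktop in front of the pump; this is its middle.
- vial_green_mid (a point): Bystander: glass vial with a green cap, 25 mm across, 52 mm high, standing to the left of the pump; its centre.
- vial_red_cap_mid (a point): Bystander: glass vial with a red cap, 22 mm across, 46 mm high, standing to the left of the pump; its centre.
- pad_carton_mid (a point): Bystander: small white and pale green carton, 50 x 60 x 47 mm, standing to the right of the pump; its centre.

How it is judged (in metres and radians):
On the way, in this order (a step that is already met when the one before it is completed fails the run):
1. The rate knob is turned fully anticlockwise to its stop (value of joint rate_knob below 0.07 rad), for 0.2 s.
2. The barrel clamp is held in the fingers, open to the loading line (value of joint barrel_clamp between 0.023 and 0.029 m and contact force between the fingers and barrel_clamp above 3 N), for 0.3 s.
At the end, for the whole second after the job is handed in: The fingers hold the barrel clamp still (pressing on it with more than 3 N) with its index within 3 mm of the loading line, the rate knob is within 0.09 rad of its anticlockwise stop, and the syringe lies in its seat within 8 mm of where it was (all of step 2 and value of joint rate_knob below 0.09 rad and velocity of joint barrel_clamp between -0.01 and 0.01 m/s and distance of syringe_mid from where it was at the start of the episode below 0.008 m); the arm keeps its last pose, push and grip.
It fails at once if The clamp is opened (more than 6 mm) while the pump is not switched off (value of joint barrel_clamp above 0.006 m and value of joint rate_knob above 0.12 rad).
It fails at once if The clamp is pulled well past the loading line (9 mm), onto its stop (value of joint barrel_clamp above 0.035 m).
It fails at once if The syringe is knocked out of its seat (20 mm) (distance of syringe_mid from where it was at the start of the episode above 0.02 m).
It fails at once if A bystander is pushed away (30 mm) (distance of any of spare_syringe_mid, vial_green_mid, pad_carton_mid, vial_red_cap_mid from where it was at the start of the episode above 0.03 m).
It also fails if it takes over 45 s, if anything falls off the work surface, if the arm or the gripper's body presses on something with over 40 N, if the wrist force passes 120 N, or if a joint passes its speed limit or range.

## Working session

There is one attempt and no reset: what is moved stays moved. The work goes in short steps, Python scripts to look and compute and a shell command to move; the robot and the scene stay as the last step left them, time stands still between calls to the robot, and variables do not carry over. Pictures are saved under pics/ and viewed, and the job is handed in when it is done.

```bash
ls; mkdir -p pics
python3 - <<'E'
from plant import bot
import cv2
print(bot.get_obs(), bot.tcp_to_grasp)
for n in ["scene","side","wrist"]:
    c=bot.calibration(n); print(n,c)
    cv2.imwrite(f"pics/{n}0.png",cv2.cvtColor(bot.capture(n),cv2.COLOR_RGB2BGR))
E
```

```text
pics
{'time': 0.0, 'joint_positions': array([ 9.75994575e-01,  3.42702222e-01,  1.52501936e+00, -1.43790439e-05,
        1.27540330e+00, -1.45980766e-01]), 'dq': array([ 1.79383556e-03, -6.43448764e-04, -1.54223296e-03, -1.64458859e-03,
        7.78894265e-05,  9.24133475e-04]), 'tau': array([ 7.42549637e-04, -4.31242847e+01, -2.44219762e+01,  7.19135092e-02,
        5.58130431e-02, -1.15982975e-04]), 'tool_pos': array([227.51485294, 472.63160796, 194.55482798]), 'tcp_rot': array([-3.14007473e+00, -2.09277675e-04,  2.69277570e+00]), 'contact_force': array([-0.10398136,  0.0105944 , -1.19046148]), 'moment': array([ 0.04632028, -0.00626075,  0.03009094]), 'grip_width': 91.93574557834803} 18.8
scene {'fx': 391.60427656314096, 'fy': 391.60427656314096, 'cx': 323.32049498953705, 'cy': 188.3006489230757, 'k1': -0.05780793208768732, 'cam_to_world': array([[ 6.92311295e-01, -5.48439221e-01,  4.68955745e-01,
         7.56409767e+01],
       [-7.21361832e-01, -5.42666355e-01,  4.30290989e-01,
        -4.51233227e+02],
       [ 1.84980500e-02, -6.36182087e-01, -7.71317168e-01,
         7.720468
[... 377 characters left out ...]
318824e-01,
         6.49368892e+02],
       [-2.10252886e-02, -8.45917521e-01, -5.32899132e-01,
         5.33077073e+02],
       [ 0.00000000e+00,  0.00000000e+00,  0.00000000e+00,
         1.00000000e+00]])}
wrist {'fx': 338.5402746393836, 'fy': 338.5402746393836, 'cx': 317.23882010163595, 'cy': 200.1174091853974, 'k1': -0.06476084897816, 'cam_to_world': array([[ 4.33362879e-01,  8.62061877e-01,  2.62765933e-01,
         1.56843360e+02],
       [ 9.01218745e-01, -4.14151816e-01, -1.27605043e-01,
         5.07560313e+02],
       [-1.17845438e-03,  2.92108873e-01, -9.56384346e-01,
         3.84336284e+02],
       [ 0.00000000e+00,  0.00000000e+00,  0.00000000e+00,
         1.00000000e+00]])}
```

View pics/scene0.png

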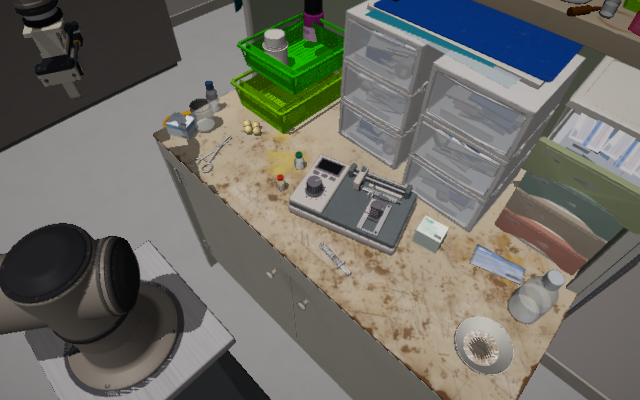

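View pics/side0.png

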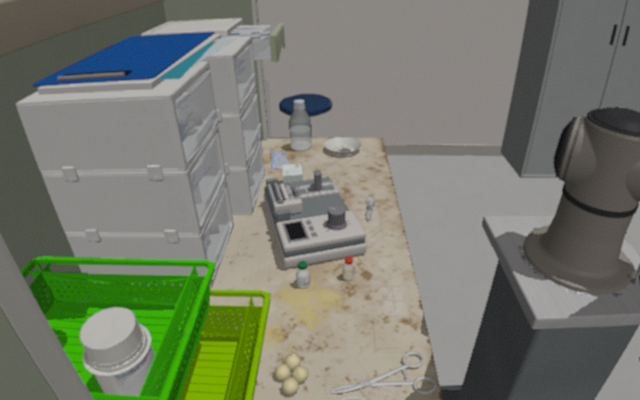

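View pics/wrist0.png

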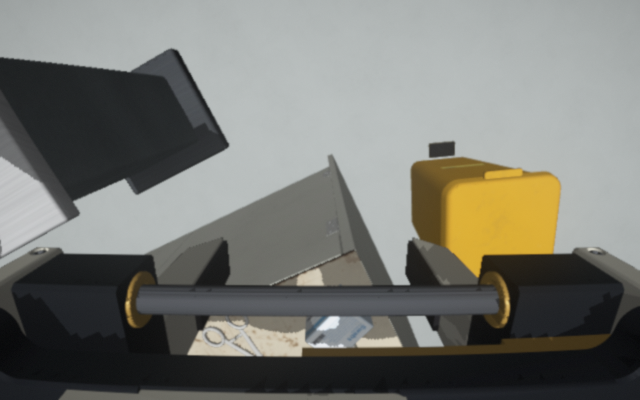

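Scene shows the pump around (355,205) with its knob at (315,186) and tab at (377,208). The side view has the pump at (315,220), knob (337,217) and tab (318,180). I'll zoom in on both.

```bash
cat > h.py <<'E'
import numpy as np, cv2
from plant import bot
def ray(c,u,v):
    K=np.array([[c['fx'],0,c['cx']],[0,c['fy'],c['cy']],[0,0,1]])
    p=cv2.undistortPoints(np.array([[[u,v]]],float),K,np.array([c['k1'],0,0,0,0]))[0,0]
    T=np.array(c['cam_to_world']); d=T[:3,:3]@np.array([p[0],p[1],1]); return T[:3,3],d/np.linalg.norm(d)
def plane(c,u,v,z):
    o,d=ray(c,u,v); return o+d*(z-o[2])/d[2]
def tri(r1,r2):
    (o1,d1),(o2,d2)=r1,r2
    s=np.linalg.lstsq(np.c_[d1,-d2],o2-o1,rcond=None)[0]
    a=o1+s[0]*d1;b=o2+s[1]*d2
    return (a+b)/2,np.linalg.norm(a-b)
def proj(c,P):
    T=np.linalg.inv(np.array(c['cam_to_world']));q=T[:3,:3]@np.array(P)+T[:3,3]
    x,y=q[0]/q[2],q[1]/q[2];k=1+c['k1']*(x*x+y*y)
    return c['fx']*x*k+c['cx'],c['fy']*y*k+c['cy']
def snap(n,f,crop=None,s=1):
    c=bot.calibration(n);im=cv2.cvtColor(bot.capture(n),cv2.COLOR_RGB2BGR)
    cv2.imwrite('pics/'+f+'_raw.png',im)
    if crop: x0,x1,y0,y1=crop; im=im[y0:y1,x0:x1]
    im=cv2.resize(im,None,fx=s,fy=s,interpolation=cv2.INTER_CUBIC); cv2.imwrite('pics/'+f+'.png',im); return c
E
python3 - <<'E'
import cv2
a=cv2.imread('pics/scene0.png')[140:265,270:430]; cv2.imwrite('pics/sc1.png',cv2.resize(a,None,fx=4.8,fy=4.8,interpolation=2))
a=cv2.imread('pics/side0.png')[160:270,255:385]; cv2.imwrite('pics/si1.png',cv2.resize(a,None,fx=5,fy=5,interpolation=2))
E
```

```text
(no output)
```

View pics/sc1.png

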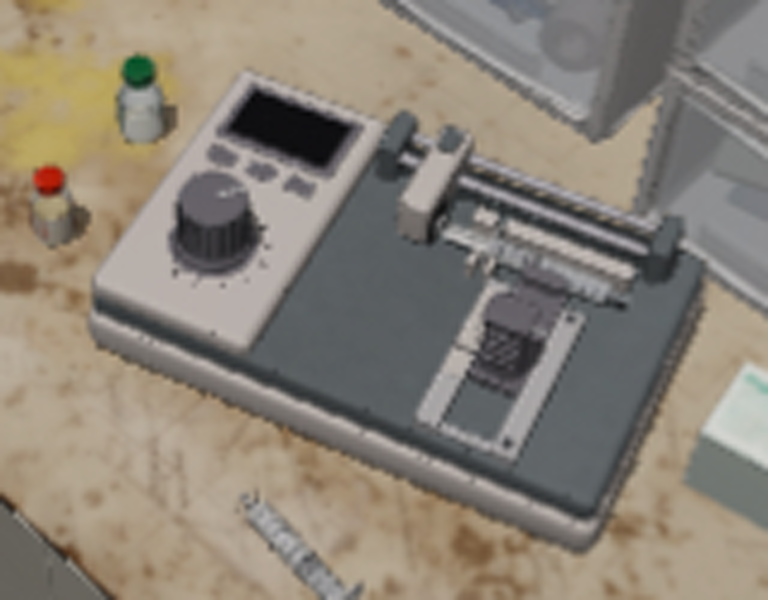

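View pics/si1.png

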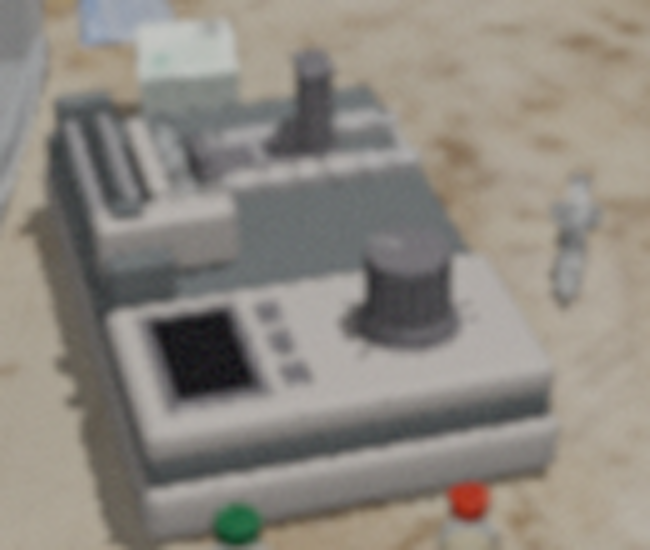

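Run:
```python
from h import *
A=bot.calibration('scene');B=bot.calibration('side')
sc=lambda x,y:(270+x/4.8,140+y/4.8); si=lambda x,y:(255+x/5,160+y/5)
pk=[(213,200),(408,247),90];pt=[(521,311),(313,63),97]
R=[]
for a,b,z in (pk,pt):
    a=sc(*a);b=si(*b); print('scene',plane(A,*a,z),'side',plane(B,*b,z)); p,e=tri(ray(A,*a),ray(B,*b)); print('tri',p,e);R.append((plane(A,*a,z)+plane(B,*b,z))/2)
# panel corners at z 56
for q in [(248,70),(95,283),(250,348),(385,122)]: print('panel',plane(A,*sc(*q),55))
d=R[1]-R[0]; yaw=np.arctan2(d[1],d[0])-np.arctan2(-153.5,-2); print('len',np.linalg.norm(d[:2]),'yaw',np.degrees(yaw))
c,s=np.cos(yaw),np.sin(yaw);Rz=np.array([[c,-s],[s,c]])
O=R[0][:2]-Rz@[-34,88.5];print('origin',O)
for n,p in dict(line=(-34,-51,53),frontR=(-85,-135,46),frontL=(-85,135,46),backL=(85,135,46),knobbase=(-34,88.5,56)).items():
    P=np.r_[O+Rz@p[:2],p[2]]; u=proj(A,P);v=proj(B,P); print(n,P.round(1),[(u[0]-270)*4.8,(u[1]-140)*4.8],[(v[0]-255)*5,(v[1]-160)*5])
```

```text
scene [490.11641957 -42.55522802  90.        ] side [489.34107614 -43.59260604  90.        ]
tri [489.53196214 -42.89085762  90.56618169] 0.42810375123395566
scene [ 536.89462306 -191.94955578   97.        ] side [ 531.85103733 -186.47131053   97.        ]
tri [ 534.36062021 -191.50234506   96.01963317] 5.431169609889467
panel [589.23564547  29.15136455  55.        ]
panel [433.80874153 -18.12672035  55.        ]
panel [458.50604183 -98.29976888  55.        ]
panel [612.38612459 -47.66424371  55.        ]
len 152.80371537209587 yaw 17.734171004943953
origin [ 549.07027105 -117.01195613]
line [ 532.2 -175.9   53. ] [np.float64(476.50490770376825), np.float64(353.8580769654398)] [np.float64(313.66886514040374), np.float64(159.24338064274679)]
frontR [ 509.2 -271.5   46. ] [np.float64(606.0009177497977), np.float64(513.8741286950443)] [np.float64(367.25552220840854), np.float64(74.66513860247062)]
frontL [427.  -14.3  46. ] [np.float64(80.25150008855871), np.float64(297.9218764049496)] [np.float64(567.0788182855421), np.float64(381.6237211940644)]
backL [588.9  37.5  46. ] [np.float64(236.208541555032), np.float64(74.24619006974395)] [np.float64(141.878047961618), np.float64(462.8749046295111)]
knobbase [489.7 -43.1  56. ] [np.float64(213.1353273005233), np.float64(245.98929817710973)] [np.float64(407.024746865215), np.float64(318.994497042591)]
```

```bash
python3 - <<'E'
from h import *
A=bot.calibration('scene');B=bot.calibration('side')
for q in [(285,128),(235,98),(205,128),(400,163),(342,133),(470,224)]: print(q,plane(A,*q,0))
for q in [(268,297),(190,400)]: print(q,plane(B,*q,60))
E
python3 -m inch '[4,-1,5,0,0,-8,1, 6,-6,6,0,0,-16,1, 8,-11,6,0,0,-24,1, 10,-15,6,0,0,-32,1, 12,-20,6,0,0,-40,1]'
```

```text
(285, 128) [ 6.31179794e+02  2.17596911e+02 -1.13686838e-13]
(235, 98) [615.52840485 433.88513334   0.        ]
(205, 128) [466.47234124 384.02207997   0.        ]
(400, 163) [ 7.56178023e+02 -1.07082518e+02 -1.13686838e-13]
(342, 133) [733.19963881  84.92698927   0.        ]
(470, 224) [ 713.77989424 -350.07994052    0.        ]
(268, 297) [598.83462423 168.84461121  60.        ]
(190, 400) [673.73116259 355.25847816  60.        ]
time: 0.65
tool_pos: [342.4, 284.9, 254.7]
tcp_rot: [-3.141, -0.0, 1.99]
contact_force: [1.4, 0.2, 0.7]
grip_width: 91.8
```

```bash
python3 -m inch '[2,-4.4,0,0,0,-8,0.5, 4,-8.8,0,0,0,-16,0.5, 6,-13.2,-1,0,0,-24,0.5, 8,-17.6,-2,0,0,-32,0.5, 10,-22,-3,0,0,-40,0.5]'; python3 -m inch '[2.5,-4,-2,0,0,-5,0.5, 4.7,-8,-5,0,0,-10,0.5, 4.7,-10.8,-7,0,0,-10,0.5, 4.7,-10.8,-7,0,0,-10,0.5, 4.7,-10.8,-7,0,0,-10,0.5]'
python3 - <<'E'
from h import *
print(bot.get_obs()['tool_pos'],bot.get_obs()['tcp_rot'])
snap('wrist','w1');snap('scene','s1',(270,430,100,225),4.8);snap('side','d1',(240,400,130,250),4.5)
E
```

```text
time: 1.15
tool_pos: [442.7, 63.0, 224.4]
tcp_rot: [-3.141, -0.0, 1.285]
contact_force: [-0.1, 0.5, -0.2]
grip_width: 68.9
time: 1.65
tool_pos: [489.2, -45.3, 153.8]
tcp_rot: [-3.139, -0.0, 1.109]
contact_force: [0.0, 0.1, 1.6]
grip_width: 68.9
[489.2253421  -45.33960837 153.82737743] [-3.13915231e+00 -1.66931496e-04  1.10909597e+00]
```

View pics/w1.png

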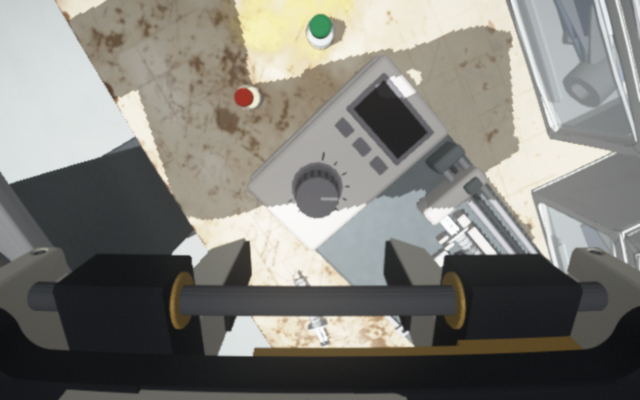

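View pics/d1.png

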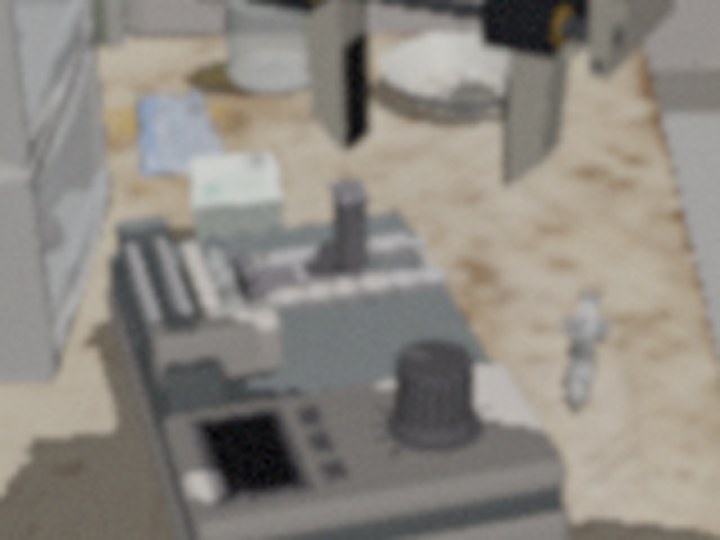

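Run:
```python
from h import *
import numpy as np
C=bot.calibration('wrist')
print(plane(C,318,197,90),plane(C,320,198,90),plane(C,338,198,90))
im=cv2.imread('pics/w1_raw.png')[150:230,280:360];cv2.imwrite('pics/w1z.png',cv2.resize(im,None,fx=7,fy=7,interpolation=2))
```

```text
[492.95035512 -40.59702855  90.        ] [493.99863465 -42.02812601  90.        ] [506.69435764 -48.29269419  90.        ]
```

View pics/w1z.png

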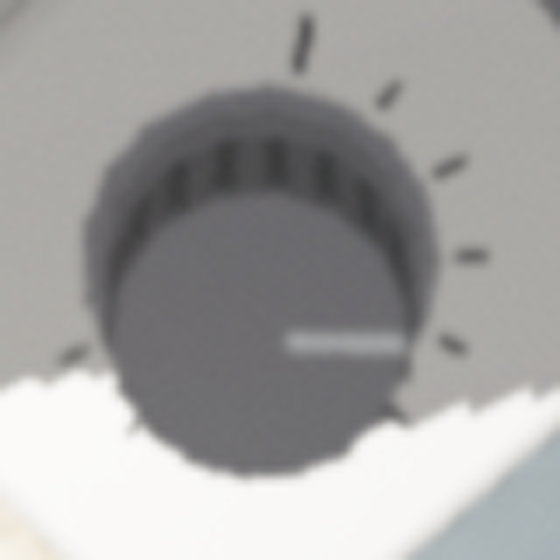

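```bash
python3 -m inch '[0.15,0.3,-3,0,0,0,0.5, 0.15,0.3,-6,0,0,0,0.5, 0.15,0.3,-8,0,0,0,0.5, 0.15,0.3,-9.1,0,0,0,0.5, 0.15,0.3,-9.1,0,0,0,0.5]';  python3 -m inch '[0,0,0,0,0,0,-0.1, 0,0,0,0,0,0,-0.2, 0,0,0,0,0,0,-1, 0,0,0,0,0,0,-1, 0,0,0,0,0,0,-1]'
python3 - <<'E'
from h import *
snap('wrist','w2');snap('side','d2',(240,400,130,250),4.5)
E
```

```text
time: 2.3
tool_pos: [491.1, -40.2, 64.0]
tcp_rot: [-3.141, -0.001, 1.114]
contact_force: [-0.3, -0.3, 1.0]
grip_width: 69.1
time: 2.8
tool_pos: [491.3, -40.3, 64.3]
tcp_rot: [3.141, -0.001, 1.114]
contact_force: [-0.2, -0.3, 1.1]
grip_width: 33.2
```

View pics/w2.png

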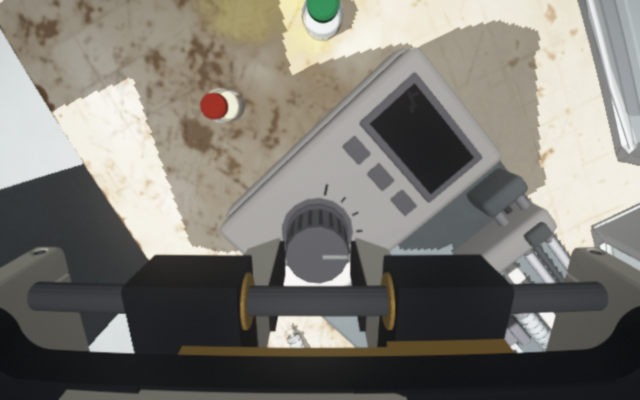

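View pics/d2.png

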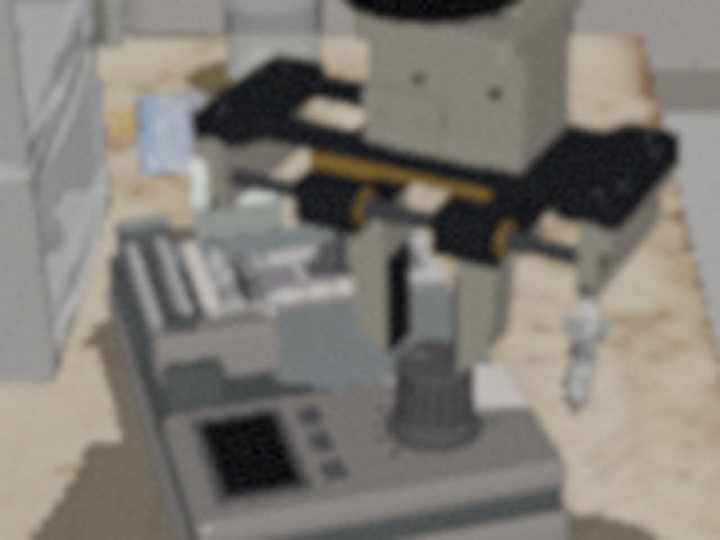

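Run:
```python
from h import *
o=bot.get_obs();print(o['tool_pos'],o['grip_width'],o['tau'],o['moment'])
C=bot.calibration('wrist');t=o['tool_pos']
print('cam up',-C['cam_to_world'][:3,1],C['cam_to_world'][:3,3])
print('tcp',proj(C,t),'at z90',proj(C,[t[0],t[1],90]))
im=cv2.imread('pics/w2_raw.png')[180:300,240:400]; cv2.imwrite('pics/w2z.png',cv2.resize(im,None,fx=4.5,fy=4.5,interpolation=2))
B=bot.calibration('side'); u=proj(B,[t[0],t[1],90]);print('side',(u[0]-240)*4.5,(u[1]-130)*4.5)
```

```text
[491.20484874 -40.25975571  64.11662622] 25.412865766253063 [ 1.31277952e-02 -4.26965296e+01 -1.91285974e+01  7.22775212e-02
  1.81575544e-02  3.08394065e-04] [-0.13846955  0.09150491  0.03044624]
cam up [ 0.42203207  0.85857969 -0.29108392] [526.46908893  30.94213457 253.86222767]
tcp (np.float64(316.6756889740532), np.float64(234.47369408831932)) at z90 (np.float64(316.62211505136827), np.float64(253.32197156117712))
side 430.428943590906 361.42576053995845
```

View pics/w2z.png

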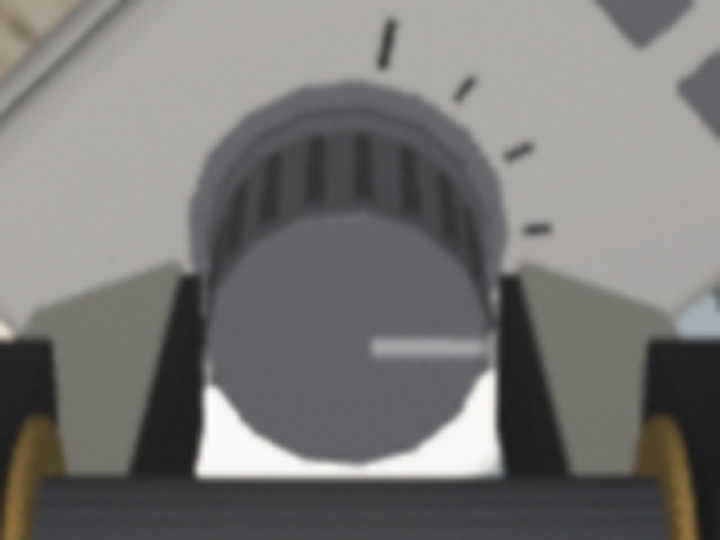

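Run:
```python
from h import *
snap('wrist','w3',(220,420,150,300),3.6)
o=bot.get_obs();print(o['grip_width'],o['tool_pos'],o['contact_force'])
```

```text
21.510682122925697 [491.13414106 -40.24887449  64.050701  ] [0.30326265 0.56474815 0.18740306]
```

View pics/w3.png

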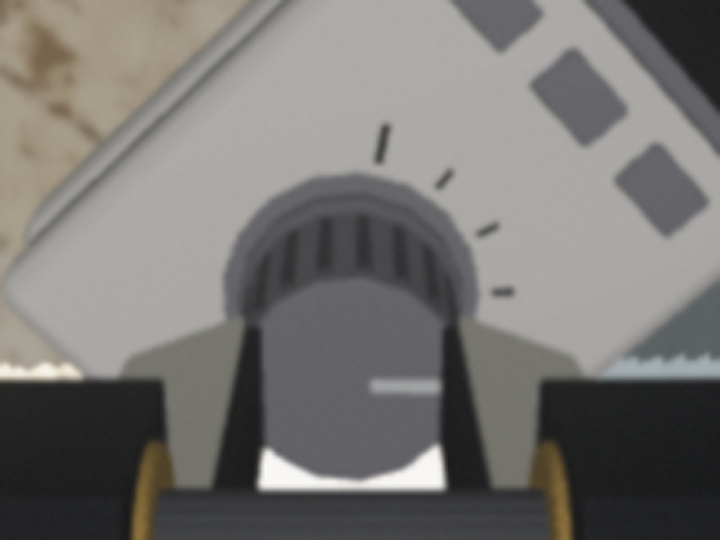

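Run:
```python
from h import *
snap('side','d3',(280,400,150,240),6);snap('scene','s3',(270,390,130,220),6)
o=bot.get_obs();print(o['grip_width'],o['tool_pos'],o['contact_force'])
t=o['tool_pos']
for n,x,y in (('side',280,150),('scene',270,130)):
  C=bot.calibration(n)
  for P in (t,[t[0],t[1],90]):
    u=proj(C,P);print(n,P,(u[0]-x)*6,(u[1]-y)*6)
```

```text
13.704363003224113 [491.11370634 -40.21897049  63.96894874] [0.25388781 0.36082444 0.11651362]
side [491.11370634 -40.21897049  63.96894874] 334.2655161587704 427.90377343653256
side [np.float64(491.1137063449798), np.float64(-40.218970492783335), 90] 334.18439527319435 361.968368565789
scene [491.11370634 -40.21897049  63.96894874] 263.7302280494978 348.68089312667263
scene [np.float64(491.1137063449798), np.float64(-40.218970492783335), 90] 263.7348603606847 305.31627995391995
```

View pics/d3.png

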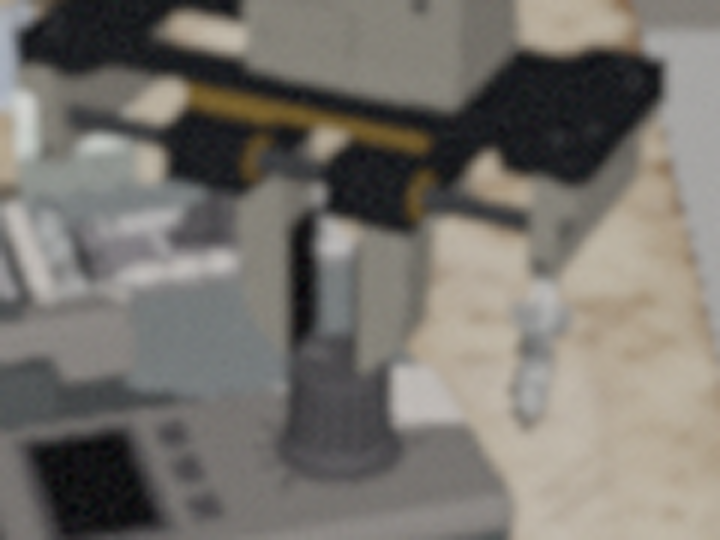

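View pics/s3.png

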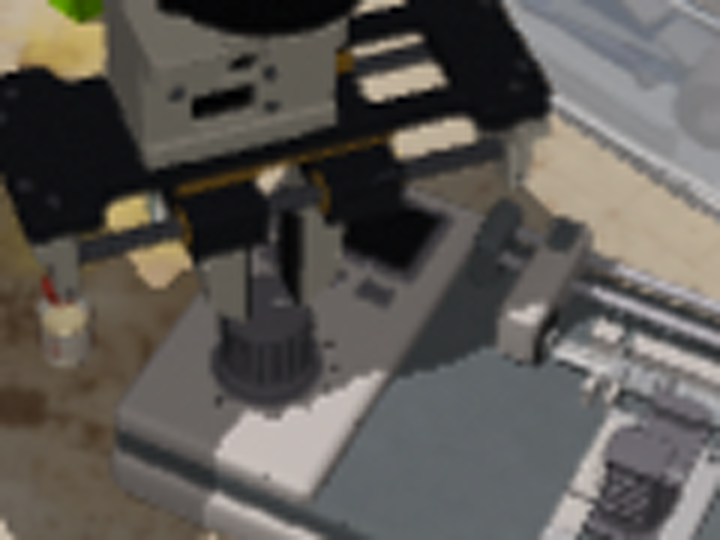

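Run:
```python
from h import *
A=bot.calibration('scene');B=bot.calibration('side')
# d1 tips, tcp there (489.2,-45.3,153.8)
print('proj tcp d1',proj(B,[489.2,-45.3,153.8]), 'tips mid',(240+431/4.5,130+164/4.5))
for z in (150,165,180): print(z,plane(B,240+431/4.5,130+164/4.5,z))
# current: tips outer bottoms; finger near in both: side tips ~(283,372),(375,372) ; scene tips (238,315),(310,308)
p,e=tri(ray(A,270+272/6,130+312/6),ray(B,280+330/6,150+368/6));print(p,e)
```

```text
proj tcp d1 (np.float64(336.66536837311924), np.float64(180.45655722395784)) tips mid (335.77777777777777, 166.44444444444446)
150 [ 490.87359642 -111.5508804   150.        ]
165 [490.85292767 -81.75584074 165.        ]
180 [490.83225892 -51.96080109 180.        ]
[492.80187227 -42.60933165  86.30525397] 0.7004329473739725
```

Run:
```python
import cv2
a=cv2.imread('pics/s1_raw.png')[100:225,270:430];cv2.imwrite('pics/s1z.png',cv2.resize(a,None,fx=4.8,fy=4.8,interpolation=2))
```

```text
(no output)
```

View pics/s1z.png

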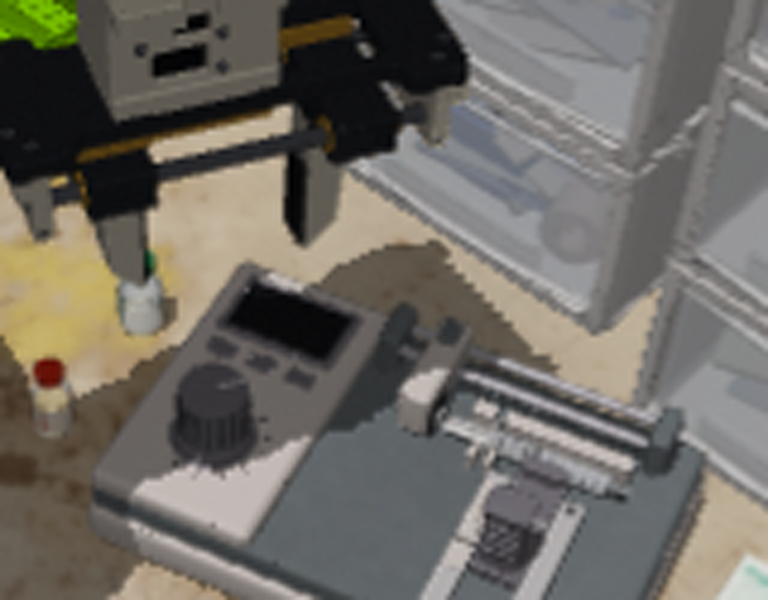

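Run:
```python
from h import *
A=bot.calibration('scene');B=bot.calibration('side')
for n,a,b in (('left',(135,280),(512,183)),('right',(303,243),(350,145)),('mid',(219,261),(431,164))):
  print(n,tri(ray(A,270+a[0]/4.8,100+a[1]/4.8),ray(B,240+b[0]/4.5,130+b[1]/4.5)))
  print(n,tri(ray(A,270+a[0]/4.8,100+a[1]/4.8),ray(B,240+(862-b[0])/4.5 if n!='mid' else 240+b[0]/4.5,130+(328-b[1])/4.5 if n!='mid' else 130+b[1]/4.5)))
snap('wrist','w4');o=bot.get_obs();print(o['grip_width'],o['contact_force'])
```

```text
left (array([457.03404878, -28.89085884, 182.29425675]), np.float64(2.4289738733191655))
left (array([493.68040573, -25.47843403, 184.15755751]), np.float64(67.36492210528021))
right (array([524.47599386, -65.06714328, 182.1594693 ]), np.float64(1.1410547427215736))
right (array([484.2278256 , -66.5258353 , 183.11447743]), np.float64(65.09678956967326))
mid (array([490.27813734, -46.6550055 , 182.31110548]), np.float64(1.2751690316976096))
mid (array([490.27813734, -46.6550055 , 182.31110548]), np.float64(1.2751690316976096))
9.85060687371015 [ 0.04324741 -0.04283406 -0.50049215]
```

View pics/w4.png

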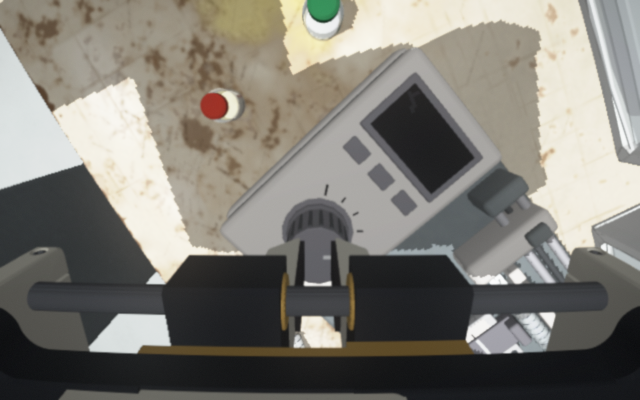

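The tips triangulate to z≈182 mm at a reported TCP of 154, and the fingers closed to 10 mm with no contact. So the real tips are about 27 mm above the reported TCP and sit over the knob. I'll open, then go down carefully, going by what I see.

```bash
python3 -m inch '[0,0,0.5,0,0,0,0.5, 0,0,0.5,0,0,0,0.5, 0,0,0.5,0,0,0,0.5, 0,0,0.5,0,0,0,0.5, 0,0,0.5,0,0,0,0.5]';python3 -m inch '[0,0,0,0,0,0,0.5, 0,0,0,0,0,0,0.5, 0,0,0,0,0,0,0.5, 0,0,0,0,0,0,0.5, 0,0,0,0,0,0,0.5]'
python3 - <<'E'
from h import *
snap('side','d5',(280,400,140,230),6);snap('scene','s5',(270,390,120,210),6)
o=bot.get_obs();print(o['grip_width'],o['tool_pos'],o['contact_force'])
E
```

```text
time: 3.6
tool_pos: [491.1, -40.2, 68.9]
tcp_rot: [-3.141, -0.001, 1.114]
contact_force: [0.2, -0.5, -1.0]
grip_width: 44.8
time: 4.1
tool_pos: [491.1, -40.2, 68.9]
tcp_rot: [-3.141, -0.001, 1.114]
contact_force: [-0.4, 0.1, 0.2]
grip_width: 68.8
69.03203448943857 [491.05683695 -40.19591259  68.88805851] [-0.43828489 -0.24200601  0.22644645]
```

View pics/d5.png

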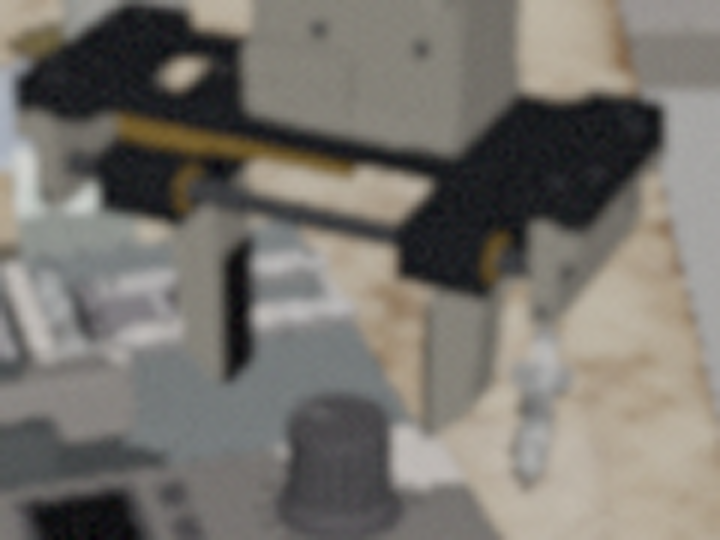

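View pics/s5.png

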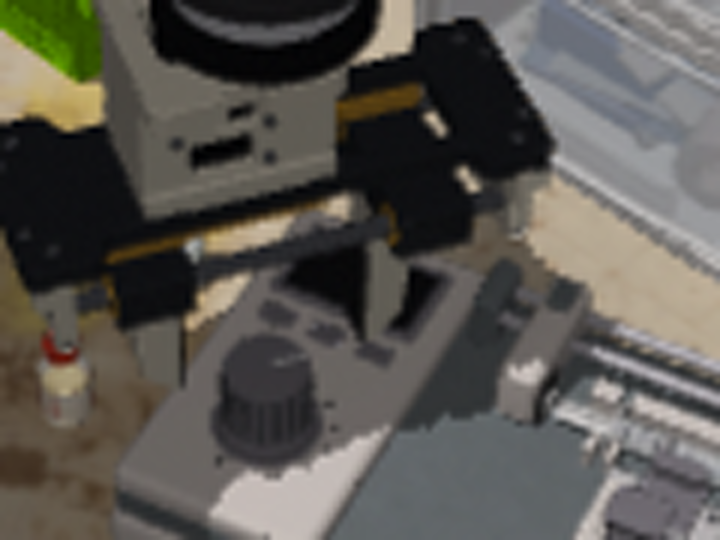

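Run:
```python
from h import *
A=bot.calibration('scene');B=bot.calibration('side')
S=lambda x,y:ray(A,270+x/6,120+y/6);D=lambda x,y:ray(B,280+x/6,140+y/6)
print(tri(S(168,388),D(440,430)));print(tri(S(375,343),D(230,380)));print('knob',tri(S(267,365),D(340,428)), tri(S(268,360),D(343,425)))
```

```text
(array([455.99848448, -25.89975567,  95.43056257]), np.float64(2.7049182426986693))
(array([526.82384243, -63.92365413,  92.07190343]), np.float64(1.9902023550117893))
knob (array([490.84077566, -40.17442103,  88.6955976 ]), np.float64(3.6682189333408095)) (array([490.68477587, -39.81218049,  90.61207899]), np.float64(5.526880916775337))
```

```bash
python3 -m inch '[0,-0.1,-0.6,0,0,0,0.3, 0,-0.1,-1.2,0,0,0,0.3, 0,-0.1,-1.8,0,0,0,0.3, 0,-0.1,-2.4,0,0,0,0.3, 0,-0.1,-2.4,0,0,0,0.3]'
python3 - <<'E'
from h import *
snap('side','d6',(280,400,140,230),6);snap('scene','s6',(270,390,120,210),6)
o=bot.get_obs();print(o['grip_width'],o['tool_pos'],o['contact_force'])
E
```

```text
time: 4.7
tool_pos: [490.3, -41.0, 43.8]
tcp_rot: [-3.139, -0.0, 1.114]
contact_force: [-0.9, 0.1, 0.3]
grip_width: 59.8
59.66510999868161 [490.937772   -41.16953548  44.63657507] [-0.93705078 -0.59871173  0.28837947]
```

View pics/d6.png

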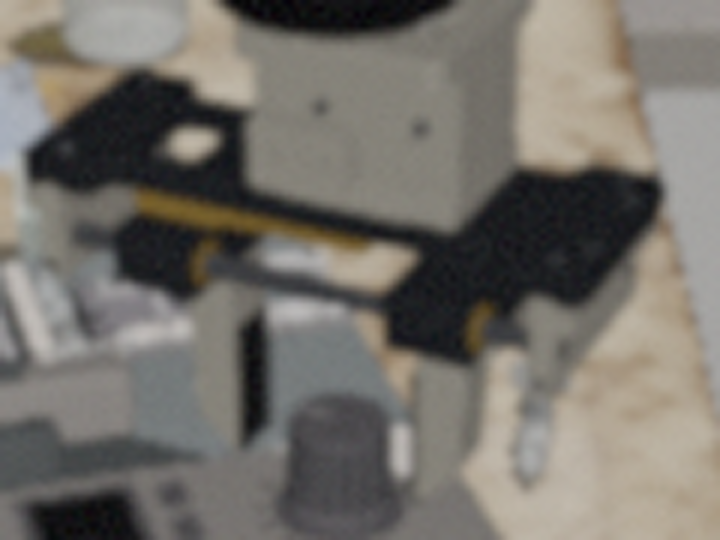

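View pics/s6.png

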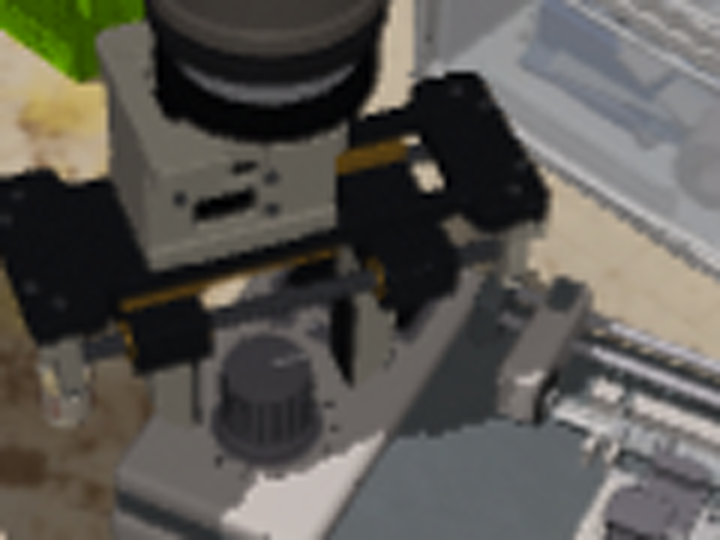

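```bash
python3 -m inch '[0,0,-0.4,0,0,0,-1, 0,0,-0.4,0,0,0,-1, 0,0,-0.4,0,0,0,-1, 0,0,-0.4,0,0,0,-1, 0,0,-0.4,0,0,0,-1]'
python3 -m inch '[0,0,0,0,0,0,-1, 0,0,0,0,0,0,-1, 0,0,0,0,0,0,-1, 0,0,0,0,0,0,-1, 0,0,0,0,0,0,-1]'
python3 - <<'E'
from h import *
snap('wrist','w7')
o=bot.get_obs();print(o['grip_width'],o['tool_pos'],o['contact_force'])
E
```

```text
time: 5.3
tool_pos: [490.7, -41.0, 40.7]
tcp_rot: [-3.14, -0.0, 1.114]
contact_force: [-1.8, 0.5, 1.1]
grip_width: 33.8
time: 5.8
tool_pos: [490.6, -41.0, 40.7]
tcp_rot: [-3.14, -0.0, 1.114]
contact_force: [-0.5, 1.3, 0.8]
grip_width: 33.7
33.72913583096689 [490.64341922 -41.01482754  40.74107847] [-0.90438544  0.11080489  0.56864439]
```

View pics/w7.png

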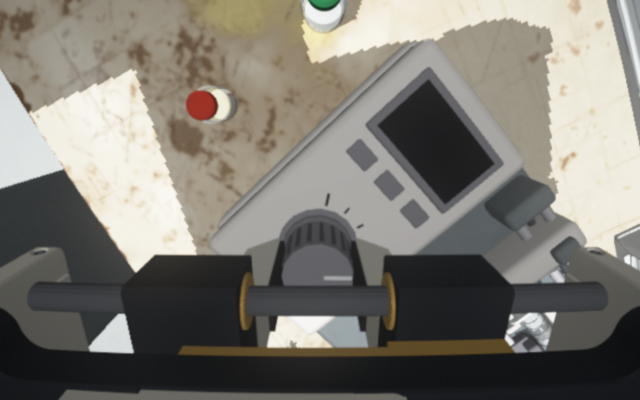

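Grip stalled at 33.7 mm, so the knob is held. Turning it anticlockwise.

```bash
python3 -m inch '[0,0,0,0,0,6,-1, 0,0,0,0,0,12,-1, 0,0,0,0,0,18,-1, 0,0,0,0,0,24,-1, 0,0,0,0,0,30,-1]'; python3 -c "
from plant import bot;print(bot.get_obs()['moment'],bot.get_obs()['tcp_rot'])"
python3 -m inch '[0,0,0,0,0,6,-1, 0,0,0,0,0,12,-1, 0,0,0,0,0,18,-1, 0,0,0,0,0,24,-1, 0,0,0,0,0,30,-1]'
python3 - <<'E'
from h import *
o=bot.get_obs();print(o['moment'],o['tcp_rot'])
snap('wrist','w8')
E
```

```text
time: 6.35
tool_pos: [490.1, -40.9, 40.7]
tcp_rot: [-3.139, -0.001, 1.641]
contact_force: [-3.6, -0.4, 2.3]
grip_width: 33.8
[ 0.02218464  0.43820812 -0.02516352] [-3.13908912e+00 -7.28819982e-04  1.64145942e+00]
time: 6.85
tool_pos: [489.5, -41.1, 40.7]
tcp_rot: [-3.138, -0.001, 2.169]
contact_force: [-2.5, -1.3, 2.0]
grip_width: 33.6
[-0.23496267  0.46138799 -0.06841881] [-3.13799591e+00 -1.22240475e-03  2.16942649e+00]
```

View pics/w8.png

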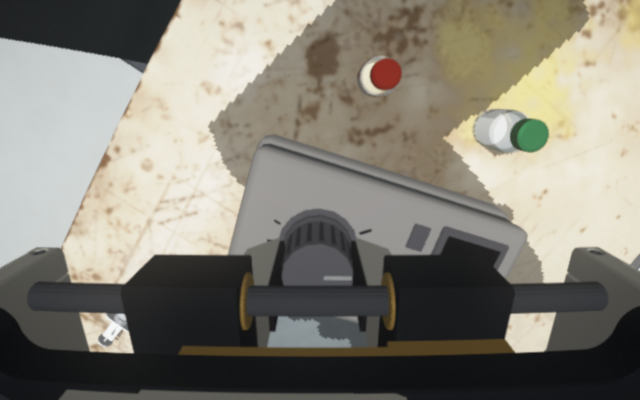

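The knob has turned with the tool by 60°. The long tick at (365,232) is about 20–25° from the white line at (338,278), so I'll continue.

```bash
python3 -m inch '[0,0,0,0,0,4,-1, 0,0,0,0,0,8,-1, 0,0,0,0,0,12,-1, 0,0,0,0,0,15,-1, 0,0,0,0,0,15,-1]'; python3 -c "
from plant import bot;print(bot.get_obs()['moment'],bot.get_obs()['tcp_rot'])"
python3 -m inch '[0,0,0,0,0,2,-1, 0,0,0,0,0,4,-1, 0,0,0,0,0,6,-1, 0,0,0,0,0,8,-1, 0,0,0,0,0,8,-1]'
python3 - <<'E'
from h import *
o=bot.get_obs();print(o['moment'],o['tcp_rot'],o['joint_positions'])
snap('wrist','w9',(220,420,150,300),3.6)
E
```

```text
time: 7.4
tool_pos: [489.4, -41.3, 40.7]
tcp_rot: [-3.138, -0.001, 2.435]
contact_force: [-2.8, -0.9, 1.7]
grip_width: 34.0
[-0.17010663  0.35730234  0.06309436] [-3.13756461e+00 -1.31152172e-03  2.43515670e+00]
time: 7.9
tool_pos: [488.9, -41.2, 40.7]
tcp_rot: [-3.138, -0.002, 2.571]
contact_force: [-3.5, -0.7, 1.2]
grip_width: 33.9
[-0.08251605  0.50137834 -0.64147381] [-3.13752633e+00 -2.22867414e-03  2.57138118e+00] [-0.23822302  0.47085722  1.8139672  -0.00411347  0.86020471 -1.2361239 ]
```

View pics/w9.png

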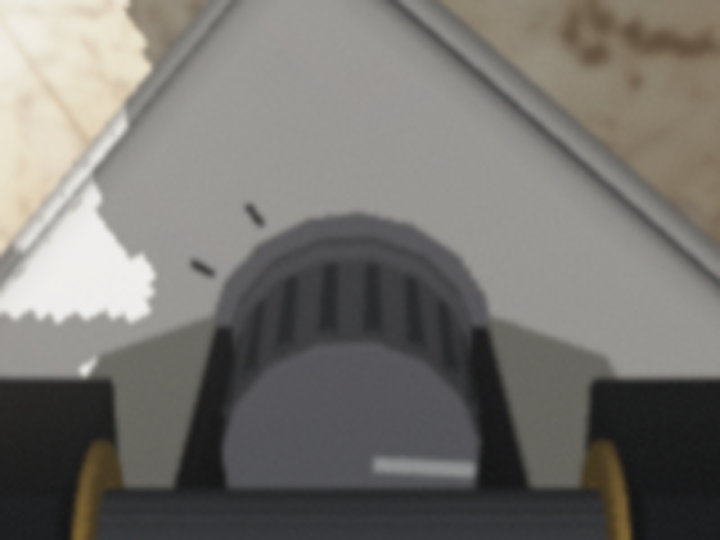

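```bash
python3 -m inch '[0,0,0,0,0,2,-1, 0,0,0,0,0,4,-1, 0,0,0,0,0,4,-1, 0,0,0,0,0,4,-1, 0,0,0,0,0,4,-1]'
python3 - <<'E'
from h import *
o=bot.get_obs();print(o['moment'],o['tcp_rot'])
E
```

```text
time: 8.45
tool_pos: [488.9, -41.3, 40.6]
tcp_rot: [-3.137, -0.002, 2.639]
contact_force: [-2.5, -1.9, 0.6]
grip_width: 33.9
[-0.31798727  0.39939343 -0.66993548] [-3.13739031e+00 -2.22768698e-03  2.63932154e+00]
```

```bash
python3 -m inch '[0,0,0,0,0,0,0, 0,0,0,0,0,0,0.2, 0,0,0,0,0,0,0.3, 0,0,0,0,0,0,0.3, 0,0,1.5,0,0,0,0.3]'; python3 -m inch '[0,0,2,0,0,0,0.3, 0,0,5,0,0,0,0.3, 0,0,8,0,0,-4,0.3, 0.5,-2,10,0,0,-10,0.3, 1.5,-5,10,0,0,-17,0.3]'
python3 -m inch '[1,-3.5,0,0,0,-8,0.2, 2,-7,0,0,0,-16,0.2, 3,-9.9,0,0,0,-24,0.2, 3,-9.9,0,0,0,-26.7,0.2, 3,-9.9,0,0,0,-26.7,0.2]'
python3 - <<'E'
from h import *
snap('wrist','wa');snap('scene','sa',(270,430,90,215),4.8);snap('side','da',(240,400,120,240),4.5)
o=bot.get_obs();print(o['grip_width'],o['tool_pos'],o['tcp_rot'],o['contact_force'])
E
```

```text
time: 8.95
tool_pos: [487.8, -41.0, 54.4]
tcp_rot: [-3.137, -0.005, 2.64]
contact_force: [-0.2, -0.6, 0.9]
grip_width: 59.6
time: 9.45
tool_pos: [504.5, -90.8, 157.8]
tcp_rot: [-3.14, -0.0, 2.341]
contact_force: [0.5, 0.2, 0.4]
grip_width: 59.8
time: 9.95
tool_pos: [534.4, -190.6, 157.4]
tcp_rot: [-3.139, -0.001, 1.873]
contact_force: [-0.4, -0.2, -0.6]
grip_width: 55.4
54.876355391055306 [ 534.34555788 -189.23168382  157.81699304] [-3.13954996e+00 -4.09905330e-04  1.87705982e+00] [0.57284659 0.54778307 0.44536895]
```

View pics/wa.png

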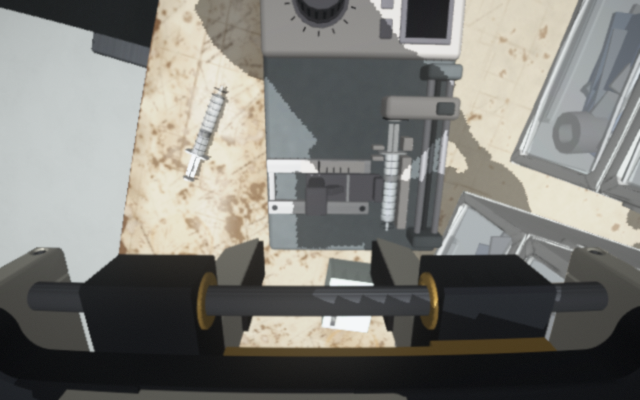

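View pics/sa.png

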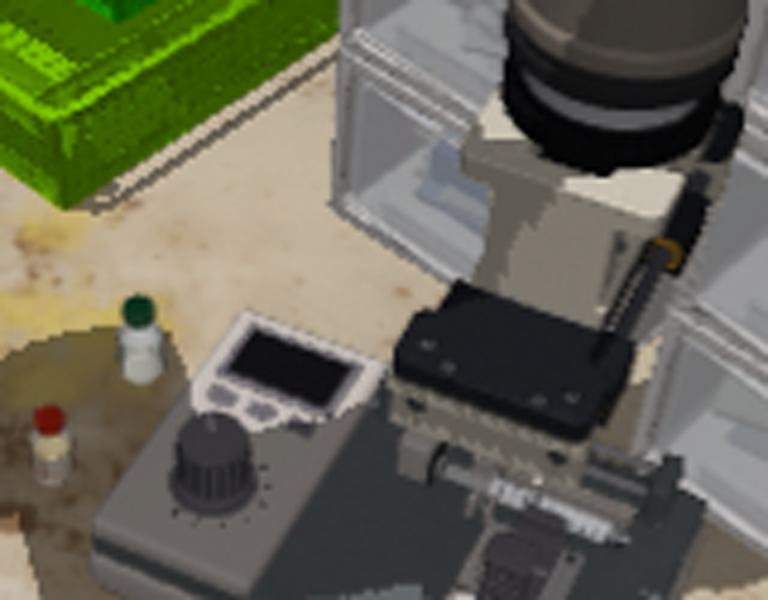

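View pics/da.png

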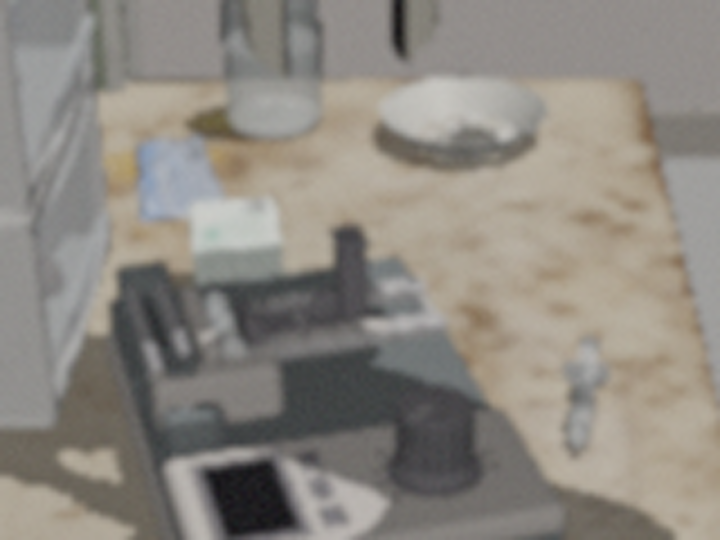

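The wrist view is square to the pump, with the tab at about (316,188) and the slide below-right of it. The knob's line now points away from the robot. I'll zoom in to measure both.

Run:
```python
from h import *
im=cv2.imread('pics/wa_raw.png');
a=cv2.resize(im[150:255,260:410],None,fx=5,fy=5,interpolation=2);cv2.imwrite('pics/waz.png',a)
b=cv2.resize(im[0:45,280:360],None,fx=7,fy=7,interpolation=2);cv2.imwrite('pics/waz2.png',b)
```

```text
(no output)
```

View pics/waz.png

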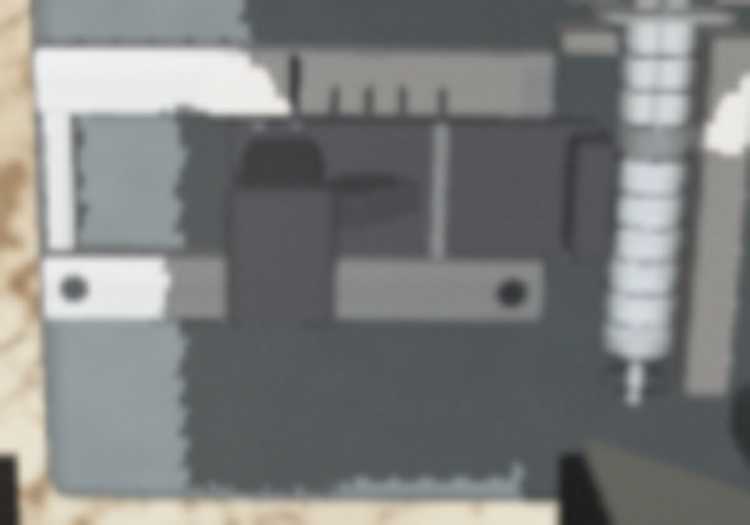

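View pics/waz2.png

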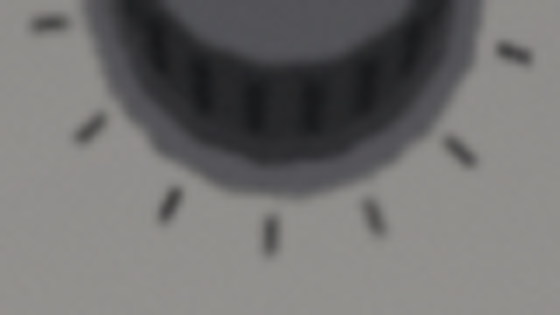

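Run:
```python
from h import *
C=bot.calibration('wrist');o=bot.get_obs();t=o['tool_pos'];print(t)
g=lambda x,y:(260+x/5,150+y/5)
tab=plane(C,*g(282.5,256.5),97);print('tab',tab,'delta',tab-t)
a=plane(C,*g(438,120),54);b=plane(C,*g(295,112),53);print('index',a,'line',b,'dist (26 expected)',np.linalg.norm((a-b)[:2]),'dir',np.degrees(np.arctan2(*(a-b)[1::-1])))
l=plane(C,*g(230,256),97);r=plane(C,*g(335,256),97);u=plane(C,*g(282,185),97);d=plane(C,*g(282,328),97);print('lip',np.linalg.norm(l-r),np.linalg.norm(u-d), 'yaw',np.degrees(o['tcp_rot'][2])-90)
# rail screws
# side tab now
B=bot.calibration('side');print('side tab',plane(B,240+350/4.5,120+232/4.5,97))
```

```text
[ 534.34555788 -189.23168382  157.81699304]
tab [ 533.7356281 -187.4584201   97.       ] delta [ -0.60992977   1.77326372 -60.81699304]
index [ 556.22539606 -167.6802836    54.        ] line [ 531.69571145 -174.1846524    53.        ] dist (26 expected) 25.37739625410335 dir 14.850961919986915
lip 16.26556046273581 23.190753685120757 yaw 17.547605717314156
side tab [ 531.63725372 -191.56502672   97.        ]
```

```bash
python3 -m inch '[0,0,-2.5,0,0,0,-0.05, 0,0,-5,0,0,0,-0.05, 0,0,-7,0,0,0,-0.05, 0,0,-8.5,0,0,0,-0.05, 0,0,-8.5,0,0,0,-0.05]'
python3 - <<'E'
from h import *
snap('side','db',(260,380,130,220),6);snap('wrist','wb',(240,420,150,300),4)
o=bot.get_obs();print(o['grip_width'],o['tool_pos'],o['tcp_rot'],o['contact_force'])
E
```

```text
time: 10.6
tool_pos: [533.0, -187.8, 71.0]
tcp_rot: [-3.137, -0.003, 1.879]
contact_force: [0.3, 0.5, -0.5]
grip_width: 43.9
43.57574130414964 [ 534.55352614 -188.76893368   73.30774227] [-3.13972984e+00 -2.97429816e-04  1.87839708e+00] [ 0.8578267   0.21942234 -0.35783407]
```

View pics/db.png

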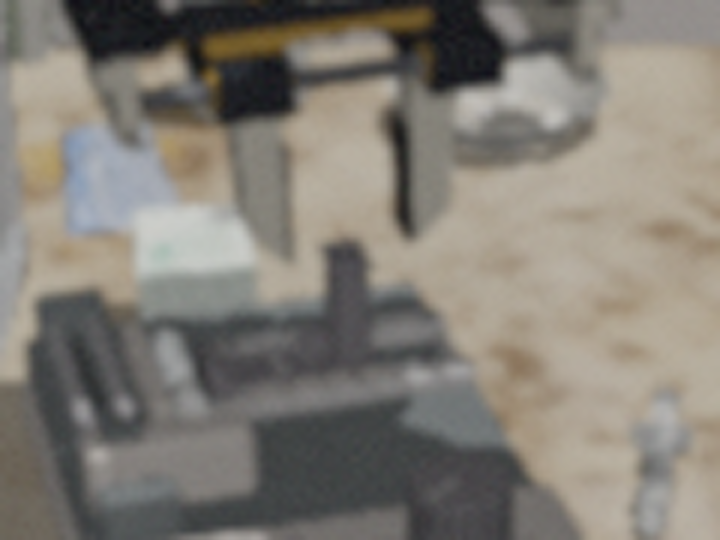

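View pics/wb.png

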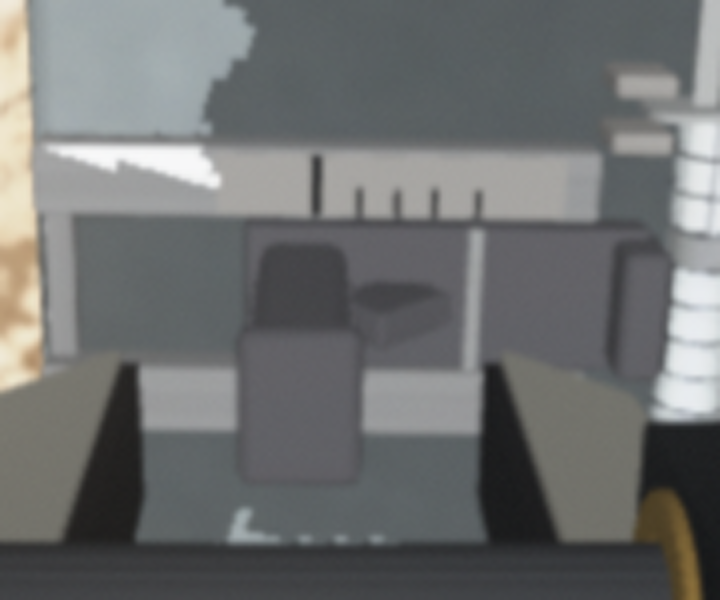

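Run:
```python
from h import *
C=bot.calibration('wrist');o=bot.get_obs();t=o['tool_pos'];print(t)
tab=plane(C,240+299/4,150+405/4,97);print('tab',tab,'delta',tab-t)
snap('scene','sb',(330,430,120,220),6)
```

```text
[ 534.55352614 -188.76893368   73.30774227]
tab [ 533.96968151 -189.16927988   97.        ] delta [-0.58384463 -0.40034619 23.69225773]
```

View pics/sb.png

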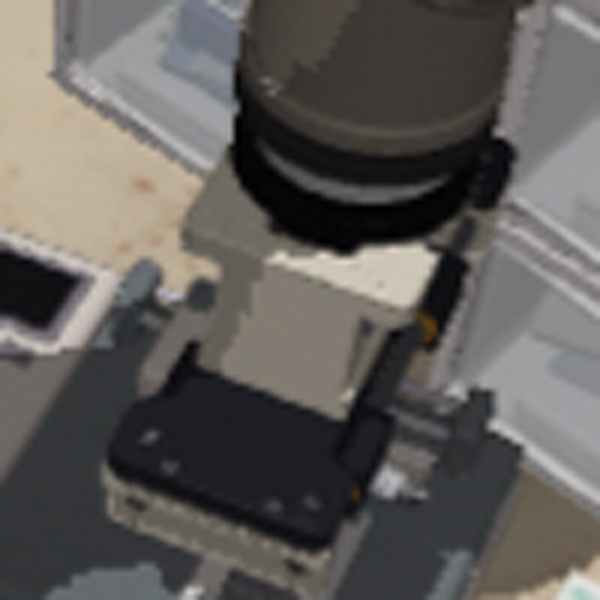

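```bash
python3 -m inch '[-0.1,-0.05,-0.8,0,0,0,-0.05, -0.1,-0.05,-1.6,0,0,0,-0.05, -0.1,-0.05,-2.4,0,0,0,-0.05, -0.1,-0.05,-3,0,0,0,-0.05, -0.1,-0.05,-3,0,0,0,-0.05]'
python3 - <<'E'
from h import *
snap('side','dc',(260,380,130,220),6);snap('wrist','wc',(240,420,150,300),4)
o=bot.get_obs();print(o['grip_width'],o['tool_pos'],o['tcp_rot'],o['contact_force'])
E
```

```text
time: 11.25
tool_pos: [533.2, -189.3, 42.6]
tcp_rot: [-3.139, -0.001, 1.878]
contact_force: [-0.1, -0.1, -0.4]
grip_width: 43.7
43.68923127834816 [ 533.88544674 -189.56594565   43.62177136] [-3.14035057e+00  3.12824727e-04  1.87807111e+00] [ 0.09678169 -0.86176344 -0.25428657]
```

View pics/dc.png

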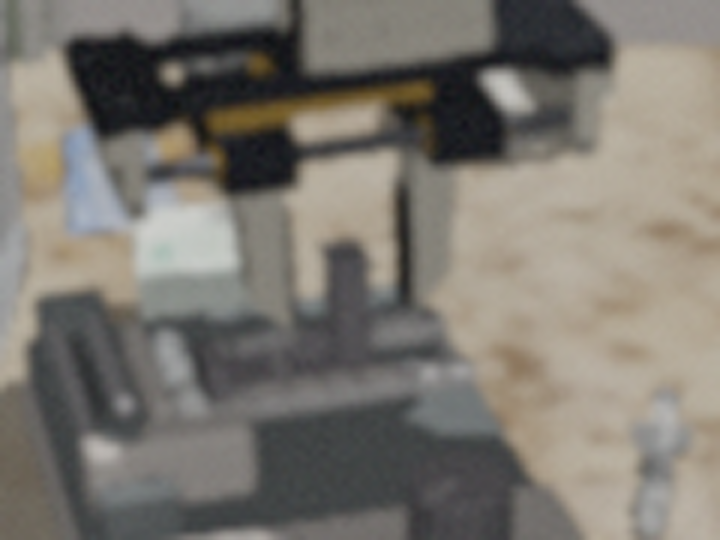

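View pics/wc.png

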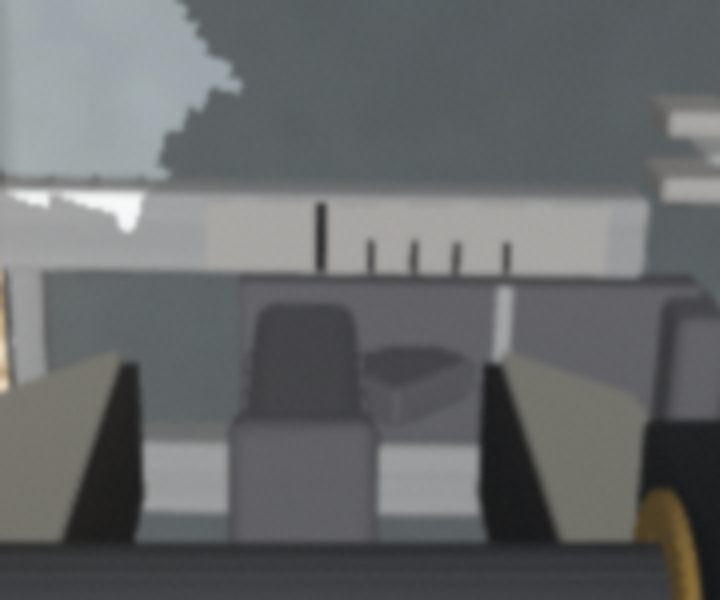

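```bash
python3 -m inch '[-0.05,0,0.3,0,0,0,-0.2, -0.05,0,0.3,0,0,0,-0.4, -0.05,0,0.3,0,0,0,-0.6, -0.05,0,0.3,0,0,0,-1, -0.05,0,0.3,0,0,0,-1]'
python3 -m inch '[0,0,0,0,0,0,-1, 0,0,0,0,0,0,-1, 0,0,0,0,0,0,-1, 0,0,0,0,0,0,-1, 0,0,0,0,0,0,-1]'
python3 - <<'E'
from h import *
snap('side','dd',(260,380,130,220),6);snap('wrist','wd',(240,420,150,300),4)
o=bot.get_obs();print(o['grip_width'],o['tool_pos'],o['tcp_rot'],o['contact_force'])
E
```

```text
time: 11.85
tool_pos: [532.8, -189.8, 46.8]
tcp_rot: [-3.139, 0.0, 1.878]
contact_force: [-3.2, -1.6, 3.0]
grip_width: 16.0
time: 12.35
tool_pos: [532.8, -189.9, 46.8]
tcp_rot: [-3.139, 0.0, 1.878]
contact_force: [-1.4, 0.4, 0.9]
grip_width: 16.2
16.32753002863973 [ 532.78434074 -189.84298875   46.79657104] [-3.13919710e+00  3.06914416e-04  1.87812080e+00] [-1.44449145 -1.35053964  1.97175642]
```

View pics/dd.png

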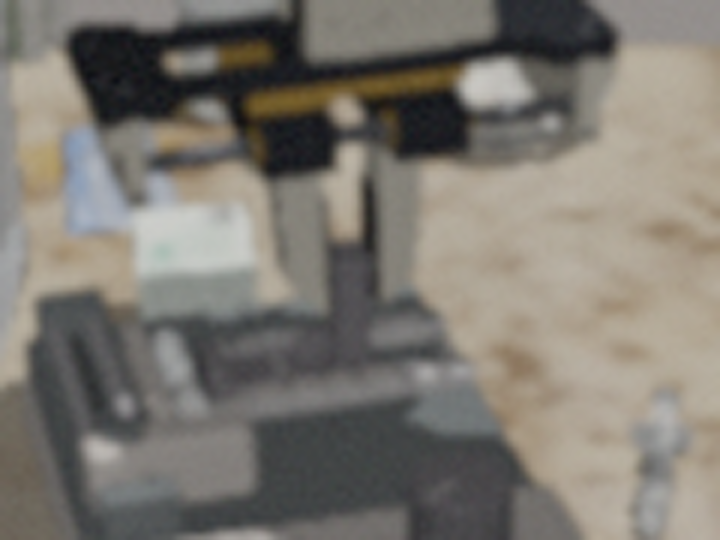

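View pics/wd.png

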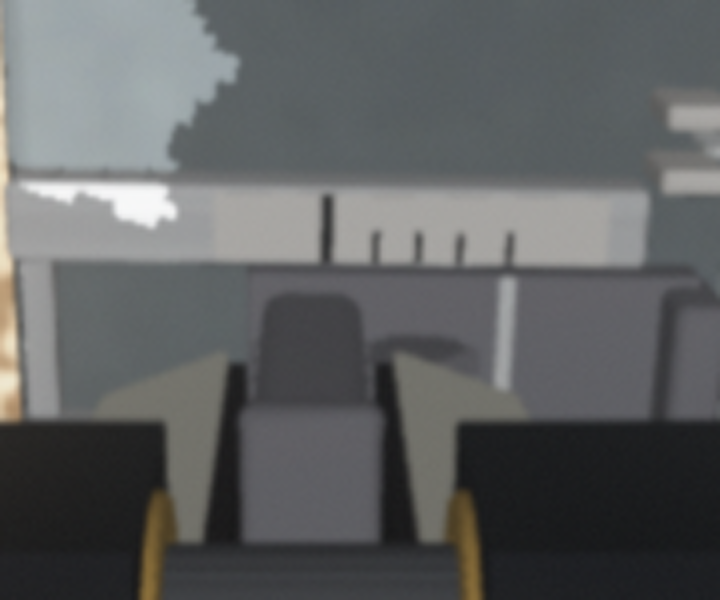

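The tab is held at 16.3 mm across its lip, and the index still stands at the shut line (508 against 511). Pulling level along pump −x in stages.

```bash
python3 -m inch '[-0.4,-0.12,0,0,0,0,-1, -0.8,-0.25,0,0,0,0,-1, -1.2,-0.37,0,0,0,0,-1, -1.6,-0.5,0,0,0,0,-1, -1.6,-0.5,0,0,0,0,-1]'
python3 - <<'E'
from h import *
snap('wrist','we',(240,420,150,300),4)
o=bot.get_obs();print(o['grip_width'],o['tool_pos'],o['tcp_rot'],o['contact_force'])
E
```

```text
time: 12.95
tool_pos: [517.2, -194.6, 46.8]
tcp_rot: [-3.141, 0.0, 1.878]
contact_force: [5.2, 3.2, -3.0]
grip_width: 15.9
16.90643517286639 [ 517.35867793 -194.5888049    46.80735908] [-3.14111528e+00  4.74219596e-04  1.87765986e+00] [ 5.97999724  3.11521723 -2.65792821]
```

View pics/we.png

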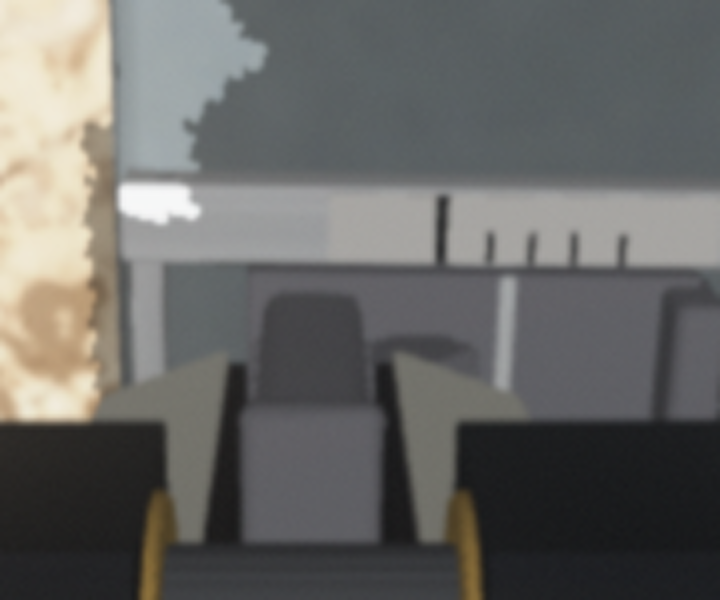

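```bash
python3 -m inch '[-0.3,-0.1,0,0,0,0,-1, -0.6,-0.19,0,0,0,0,-1, -0.85,-0.27,0,0,0,0,-1, -0.9,-0.28,0,0,0,0,-1, -0.9,-0.28,0,0,0,0,-1]'
python3 - <<'E'
from h import *
snap('wrist','wf',(240,420,150,300),4);snap('side','df',(260,380,130,220),6)
o=bot.get_obs();print(o['grip_width'],o['tool_pos'],o['tcp_rot'],o['contact_force'])
im=cv2.imread('pics/wf_raw.png'); cv2.imwrite('pics/wfz.png',cv2.resize(im[190:245,320:400],None,fx=9,fy=9,interpolation=2))
E
```

```text
time: 13.5
tool_pos: [509.5, -197.0, 46.8]
tcp_rot: [3.139, 0.001, 1.877]
contact_force: [6.7, 3.3, -3.0]
grip_width: 16.3
16.386558009985343 [ 509.51285679 -196.97043791   46.78428754] [3.13937343e+00 9.07756279e-04 1.87736246e+00] [ 6.88032721  2.77627916 -3.5907278 ]
```

View pics/wf.png

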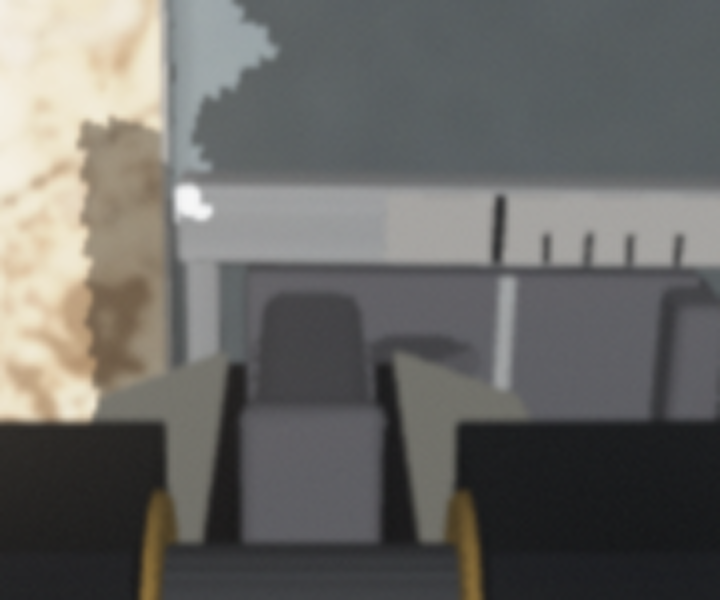

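View pics/wfz.png

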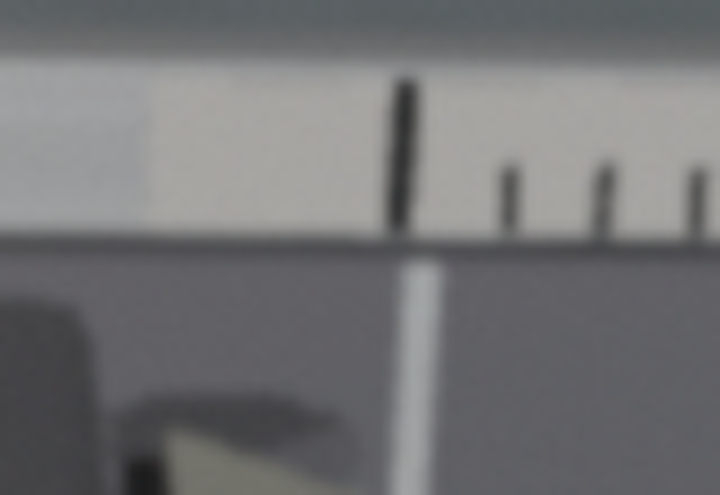

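View pics/df.png

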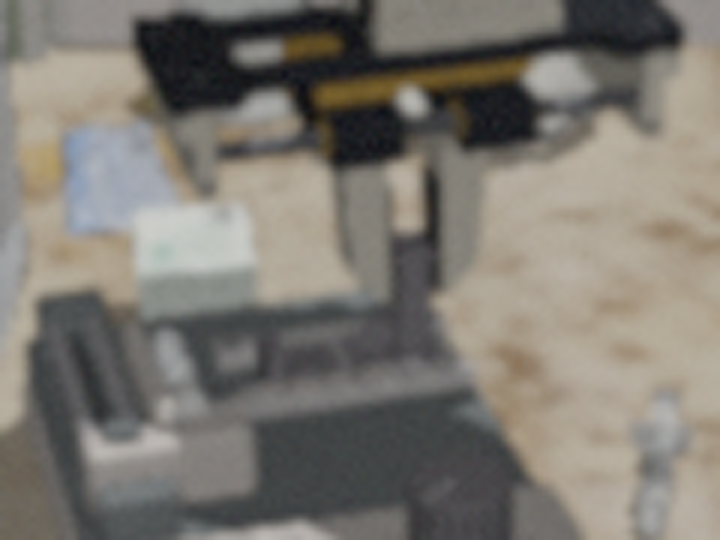

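The index is about 1.6 mm short of the long line (422 against ~396 at 9× zoom), so I'll pull a little more.

```bash
python3 -m inch '[-0.1,-0.03,0,0,0,0,-1, -0.2,-0.06,0,0,0,0,-1, -0.23,-0.07,0,0,0,0,-1, -0.23,-0.07,0,0,0,0,-1, -0.23,-0.07,0,0,0,0,-1]'
python3 - <<'E'
from h import *
snap('wrist','wg',(240,420,150,300),4);snap('scene','sg',(270,430,90,215),4.8);
o=bot.get_obs();print(o['grip_width'],o['tool_pos'],o['tcp_rot'],o['contact_force'])
im=cv2.imread('pics/wg_raw.png'); cv2.imwrite('pics/wgz.png',cv2.resize(im[190:245,320:400],None,fx=9,fy=9,interpolation=2))
E
```

```text
time: 14.1
tool_pos: [508.6, -197.3, 46.8]
tcp_rot: [3.136, 0.002, 1.877]
contact_force: [7.0, 2.5, -4.5]
grip_width: 16.7
16.34770647320586 [ 508.56900672 -197.27326299   46.78800141] [3.13639134e+00 1.59418465e-03 1.87720345e+00] [ 7.87446073  3.55887525 -3.46741819]
```

View pics/wgz.png

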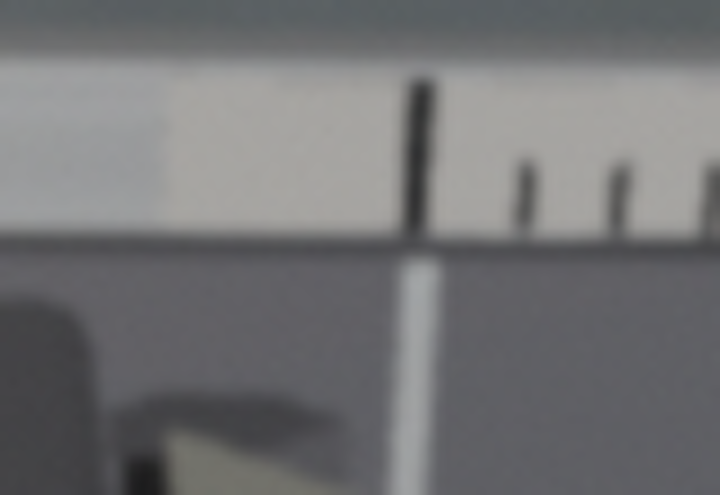

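View pics/sg.png

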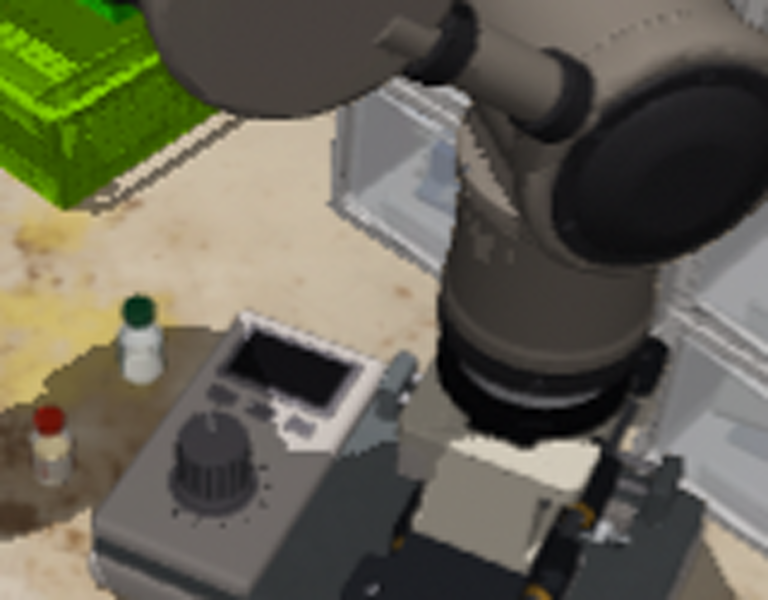

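Run:
```python
from h import *
from scipy.spatial.transform import Rotation as Ro
o=bot.get_obs();T=np.eye(4);T[:3,:3]=Ro.from_euler('xyz',o['tcp_rot']).as_matrix();T[:3,3]=o['tool_pos']
C=bot.calibration('wrist');X=np.linalg.inv(T)@C['cam_to_world']
W=np.eye(4);W[:3,:3]=Ro.from_euler('xyz',[-3.139,0,1.109]).as_matrix();W[:3,3]=[489.2,-45.3,153.8]
c=dict(C);c['cam_to_world']=W@X
K=plane(c,280+260/7,150+335/7,90)
g=lambda x,y,z:plane(c,280+x/7,150+y/7,z)
an=lambda a,b:np.degrees(np.arctan2(b[1]-a[1],b[0]-a[0]))-17.5
print('knob',K,'line start ang',an(g(285,341,90),g(404,343,90)))
print('tick ang',an(g(297,70,56),g(306,18,56)),an(K,g(301,45,56)))
im=cv2.imread('pics/sg_raw.png')[170:205,300:330];cv2.imwrite('pics/sgz.png',cv2.resize(im,None,fx=18,fy=16,interpolation=2))
```

```text
knob [491.22976452 -42.14047511  90.        ] line start ang -44.89450336079428
tick ang 36.59451480884381 35.66857666539533
```

View pics/sgz.png

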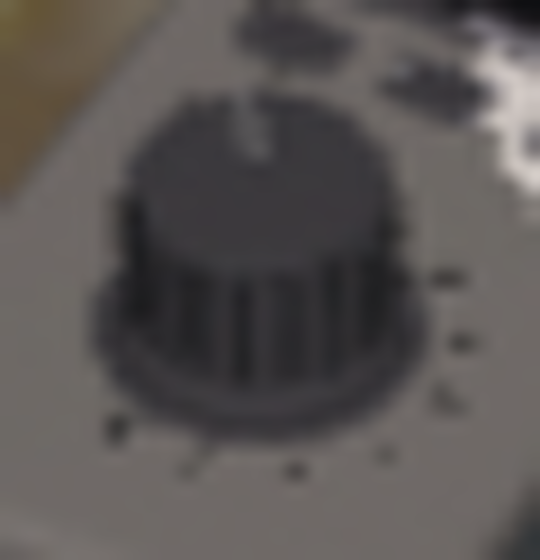

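Run:
```python
from h import *
A=bot.calibration('scene');g=lambda x,y,:plane(A,300+x/18,170+y/16,90)
an=lambda a,b:np.degrees(np.arctan2(b[1]-a[1],b[0]-a[0]))-17.5
print(an(g(263,155),g(243,105)),an(g(260,182),g(243,105)))
```

```text
42.21409413056305 35.63747233868817
```

Knob line is at about 36–42° in the pump frame and the long tick at about 36°, which agrees with the stop I felt. Last check is the syringe and the bystanders.

Run:
```python
from h import *
snap('wrist','wh'); snap('side','dh')
o=bot.get_obs();print(o['time'],o['grip_width'],o['tool_pos'],o['contact_force'],abs(o['dq']).max())
```

```text
14.3 16.365822670960096 [ 508.54010512 -197.2535613    46.77581337] [ 7.54871484  3.48685391 -3.39816815] 0.0020980587744027857
```

View pics/wh.png

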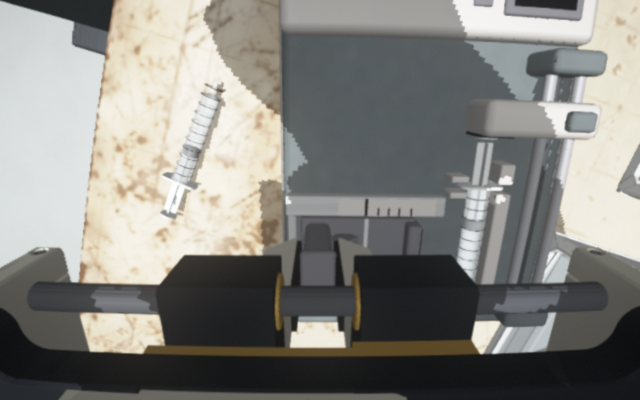

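View pics/dh.png

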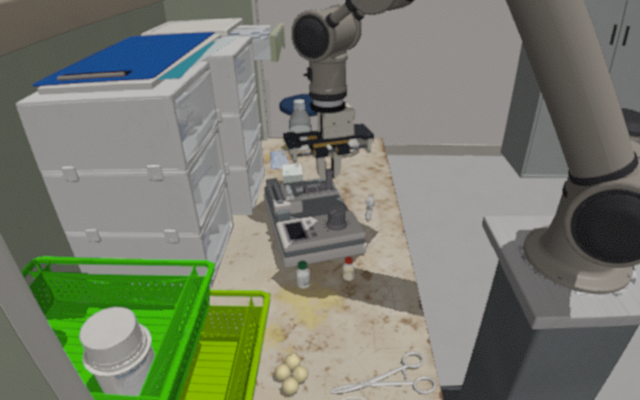

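The syringe still lies in its seat along pump y, with the clamp drawn clear of it. The vials (304,275), (348,269), spare syringe and carton are where they were. The hold is steady, so I'm handing in.

```bash
python3 -c "
from plant import bot
print(bot.close_job()); o=bot.get_obs(); print(o['time'],o['tool_pos'],o['grip_width'],o['contact_force'])"
```

```text
the job is handed in; nothing more can be done
None
the job is handed in; nothing more can be done
```

I switched the pump off, then pulled the barrel clamp out to the loading line and handed the job in at about 14.3 s with the fingers still holding it. No verdict was reported.

**Knob:** I turned it about 80° anticlockwise until the wrist moment jumped to about 0.65 N m and the fingers slipped at the stop. Its white line measures about 36–42° in the pump's frame and the long tick about 36°, so it is at the stop within my reading error. That spread is about as wide as the 0.09 rad (5°) limit, so the felt stop is the stronger evidence.

**Clamp:** The index stood about 0.6 mm short of the loading line. The tool had moved 25.3 mm from where it gripped, against 26 mm to the line. The spring pulled on the tool with about 8 N, the opening stayed at 16.4 mm, and the arm was still.

**Surroundings:** The syringe still looked in place in its seat, and the vials, spare syringe and carton looked unmoved. I checked these by eye in the last pictures and did not measure them.

**Disagreements:**
- The real fingertips sit about 26 mm above the reported TCP. My first attempt on the knob closed above it without touching it. I went by the pictures after that.
- At the clamp, the 16.4 mm opening suggests the fingers hold the tab across its 17 mm lip rather than on the 14 mm part below it. The hold did not slip.

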